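# Sort sealed tubs and card the crates

## Task

First clear last batch's card off the tag rail and stand it in the empty compartment of the card tray. Then empty the steel sheet tray: every tub with a paper label on its lid goes into the dispatch crate (the one with the lattice floor) and every tub with a bare lid into the hold crate (solid floor), each standing upright on the crate floor. When all the tubs are sorted, take the wide dispatch card and the narrow hold card from the card tray and hang each astride the rail behind the middle of its own crate, and leave the rest of the bench as it is.

Things in the scene. Friction and masses are not known exactly. Their poses are not given: they have to be found in the camera images.
- rail: the tag rail: fixed horizontal stainless tube, 20 mm thick, 500 mm long, on two posts, behind the two crates as seen from the robot; origin on the bench under the tube's middle, y along the tube, z up; tube axis 150 mm above the origin, top 160 mm; posts at y = +-240 mm. A card hung on it rests with its origin 85 mm above this origin.
- dispatch_crate: dispatch crate: white plastic crate 300 (x) by 200 (y) by 55 mm high, floor and walls pierced with dark lattice holes, open on top, fixed, in front of one half of the rail; origin at the centre of its underside, floor 5 mm thick, walls 4 mm, rim at 55 mm.
- hold_crate: hold crate: the same crate, 300 (x) by 200 (y) by 55 mm, with a plain solid floor and walls, fixed, in front of the other half of the rail; origin at the centre of its underside, floor 5 mm thick, walls 4 mm.
- infeed: steel sheet tray 270 (x) by 205 (y) mm with a 9 mm high rim, fixed, to the left or right of the crates, on which the tubs start; origin at the centre of its underside, floor 3 mm above it.
- card_tray: card tray: fixed low white tray 261 (x) by 110 (y) mm, walls 25 mm high, two dividers making three compartments in a row, each 83 by 104 mm inside, centred at x = -86, 0 and +86 mm; on the other side of the crates from the steel tray; origin at the centre of its underside, floor 3 mm above. Two compartments hold the new cards, one at an end is empty.
- old_card: last batch's card, 55 mm wide, two paper strips on each leg. Rigid grey saddle, upside-down U of 4 mm plate, 80 g, symmetric: two legs 75 mm long, 34 mm apart inside, 42 outside, flat fold on top, 79 mm high. Origin midway between the legs' lower edges; z up to the fold (underside z = 75 mm), x from leg to leg, y along the width. Starts astride the rail.
- dispatch_card: dispatch card, the widest, 70 mm wide, a paper rectangle on each leg. Rigid grey saddle, upside-down U of 4 mm plate, 80 g, symmetric: two legs 75 mm long, 34 mm apart inside, 42 outside, flat fold on top, 79 mm high. Origin midway between the legs' lower edges; z up to the fold (underside z = 75 mm), x from leg to leg, y along the width. Starts standing in the card tray, width along the tray's x.
- hold_card: hold card, the narrowest, 40 mm wide, a round paper disc on each leg. Rigid grey saddle, upside-down U of 4 mm plate, 80 g, symmetric: two legs 75 mm long, 34 mm apart inside, 42 outside, flat fold on top, 79 mm high. Origin midway between the legs' lower edges; z up to the fold (underside z = 75 mm), x from leg to leg, y along the width. Starts standing in the card tray, width along the tray's x.
- labelled_a: foil-lidded round tub WITH a white paper label (42 by 16 mm) on its lid; upright cylinder 56 mm in diameter, 45 mm high, about 110 g, starts upright on the steel sheet tray; origin at the centre of its underside, z up through the lid. May be absent.
- labelled_b: foil-lidded round tub WITH a white paper label (42 by 16 mm) on its lid; upright cylinder 56 mm in diameter, 45 mm high, about 110 g, starts upright on the steel sheet tray; origin at the centre of its underside, z up through the lid. May be absent.
- labelled_c: foil-lidded round tub WITH a white paper label (42 by 16 mm) on its lid; upright cylinder 56 mm in diameter, 45 mm high, about 110 g, starts upright on the steel sheet tray; origin at the centre of its underside, z up through the lid. May be absent.
- bare_a: foil-lidded round tub with a BARE lid, no label; upright cylinder 56 mm in diameter, 45 mm high, about 110 g, starts upright on the steel sheet tray; origin at the centre of its underside, z up through the lid. May be absent.
- bare_b: foil-lidded round tub with a BARE lid, no label; upright cylinder 56 mm in diameter, 45 mm high, about 110 g, starts upright on the steel sheet tray; origin at the centre of its underside, z up through the lid. May be absent.
- bare_c: foil-lidded round tub with a BARE lid, no label; upright cylinder 56 mm in diameter, 45 mm high, about 110 g, starts upright on the steel sheet tray; origin at the centre of its underside, z up through the lid. May be absent.
- label_roll: bystander, to be left alone: roll of paper labels, 66 mm across, 30 mm high; origin at its underside
- lid_stack: bystander, to be left alone: stack of loose foil lids, 61 mm across, 26 mm high; origin at its underside
- marker: bystander, to be left alone: black marker pen, 120 mm long, 14 mm thick; origin at its underside
- scraper: bystander, to be left alone: hand scraper with a white handle and steel blade, about 175 mm long, 16 mm high; origin at its underside
- thermometer: bystander, to be left alone: probe thermometer with a white body, 160 mm long, 20 mm high; origin at its underside

How it is judged (in metres and radians):
On the way, in this order (a step that is already met when the one before it is completed fails the run):
1. last batch's card is off the rail and stands in the card tray (x of old_card in the frame of card_tray between -0.115 and 0.115 m and y of old_card in the frame of card_tray between -0.04 and 0.04 m and z of old_card in the frame of card_tray between -0.002 and 0.012 m and angle between old_card's own z axis and vertical below 0.15 rad and linear speed of old_card below 0.03 m/s and contact force between the fingers and old_card below 0.3 N), for 0.2 s.
2. every labelled tub stands in the dispatch crate and every bare one in the hold crate (x of labelled_a in the frame of dispatch_crate between -0.122 and 0.122 m and y of labelled_a in the frame of dispatch_crate between -0.072 and 0.072 m and z of labelled_a in the frame of dispatch_crate between -0.002 and 0.012 m and angle between each of labelled_a, labelled_b, labelled_c, bare_a, bare_b, bare_c's own z axis and vertical below 0.15 rad and linear speed of each of labelled_a, labelled_b, labelled_c, bare_a, bare_b, bare_c below 0.03 m/s and x of labelled_b in the frame of dispatch_crate between -0.122 and 0.122 m and y of labelled_b in the frame of dispatch_crate between -0.072 and 0.072 m and z of labelled_b in the frame of dispatch_crate between -0.002 and 0.012 m and x of labelled_c in the frame of dispatch_crate between -0.122 and 0.122 m and y of labelled_c in the frame of dispatch_crate between -0.072 and 0.072 m and z of labelled_c in the frame of dispatch_crate between -0.002 and 0.012 m and x of bare_a in the frame of hold_crate between -0.122 and 0.122 m and y of bare_a in the frame of hold_crate between -0.072 and 0.072 m and z of bare_a in the frame of hold_crate between -0.002 and 0.012 m and x of bare_b in the frame of hold_crate between -0.122 and 0.122 m and y of bare_b in the frame of hold_crate between -0.072 and 0.072 m and z of bare_b in the frame of hold_crate between -0.002 and 0.012 m and x of bare_c in the frame of hold_crate between -0.122 and 0.122 m and y of bare_c in the frame of hold_crate between -0.072 and 0.072 m and z of bare_c in the frame of hold_crate between -0.002 and 0.012 m), for 0.2 s.
3. the dispatch card and the hold card hang astride the rail, each behind its own crate (x of dispatch_card in the frame of rail between -0.015 and 0.015 m and z of dispatch_card in the frame of rail between 0.077 and 0.093 m and y of dispatch_card in the frame of dispatch_crate between -0.06 and 0.06 m and angle between each of dispatch_card, hold_card's own z axis and vertical below 0.25 rad and angle between the y axis of each of dispatch_card, hold_card and the y axis of rail, either way round below 0.3 rad and linear speed of each of dispatch_card, hold_card below 0.03 m/s and x of hold_card in the frame of rail between -0.015 and 0.015 m and z of hold_card in the frame of rail between 0.077 and 0.093 m and y of hold_card in the frame of hold_crate between -0.06 and 0.06 m), for 0.2 s.
At the end, for the whole second after the job is handed in: Old card upright on the card tray floor; labelled tubs upright on the dispatch crate floor, bare ones on the hold crate floor (0.15 rad); new cards astride the rail, origin within 15 mm of its line, 8 mm of resting height, tilt < 0.25, turn < 0.3 rad, 60 mm of their crate's middle line; all at rest (all of step 2 and all of step 3 and x of old_card in the frame of card_tray between -0.115 and 0.115 m and y of old_card in the frame of card_tray between -0.04 and 0.04 m and z of old_card in the frame of card_tray between -0.002 and 0.012 m and angle between old_card's own z axis and vertical below 0.15 rad and linear speed of old_card below 0.03 m/s); the robot touches nothing.
It fails at once if a bystander is moved by more than 40 mm (distance of any of label_roll, lid_stack, marker, scraper, thermometer from where it was at the start of the episode above 0.04 m).
Of labelled_a, labelled_b, labelled_c only 2 to 3 are there at a start; the rules pass over those that are not, and their reading is None.
Of bare_a, bare_b, bare_c only 1 to 2 are there at a start; the rules pass over those that are not, and their reading is None.
At some moment in a run one of labelled_a, labelled_b, labelled_c, bare_a, bare_b, bare_c may be knocked a few centimetres aside while the robot is not near it.
It also fails if it takes over 210 s, if anything falls off the work surface, if the arm or the gripper's body presses on something with over 40 N, if the wrist force passes 120 N, or if a joint passes its speed limit or range.

## Robot

A 6-joint arm with a two-finger parallel gripper is mounted at the origin on the work surface. World frame = base frame: x ahead of the robot, y to its left, z up, the work surface at z = 0. Lengths are in mm, angles in rad, forces in N, time in s.
With the tool pointing down it reaches from about 400 to 825 mm from the base axis. Payload 7 kg.
Tool frame: the origin (TCP) lies at the very end of the fingers, on their centre line; the grasp point (between the pads) lies 19 mm behind it; z points along the fingers, y is the direction in which the jaws open and shut (so a half turn about z gives the same grasp; the last joint's range is limited). The gripper opens to 88 mm and grips with 3 to 60 N. Pads are 19 mm wide; open, the fingers measure 130 mm over their backs; the gripper's body (78 mm by 193 mm) begins 47 mm behind the grasp point.
Start: joints at [-0.939, 0.359, 0.012, 0, -1.224, -0.288], TCP at [227.493, -635.486, 226.561] pointing down, gripper open.
Joint ranges: [-3.07, 3.07], [-1.43, 2.12], [-1.02, 1.25], [-3.03, 1.67], [-3.05, -0], [-3.03, 3.03]. Speed limits (rad/s): [2.39, 2.39, 3.01, 3.14, 3.14, 3.14].

## Interface

Orientations are given as a unit quaternion [x, y, z, w].
In Python, from plant import bot gives the robot as it stands. Calls block until the motion is done:
- bot.move_ptp(position, orientation): joint-space move of the TCP to a pose.
- bot.line_to(position, velocity=150, ori=None): straight line of the TCP; ori=None keeps the orientation; velocity is the mean speed in mm/s.
- bot.move_joints(angles): joint-space move.
- bot.move_gripper(opening, force=None): finger opening in mm; force is the grip in N (None keeps the last); returns when the fingers have stopped.
- bot.pause(seconds).
- bot.solve_ik(position, orientation): joint angles nearest the present ones, or None.
- bot.read_state(): the state.
- bot.camera(name): name is "scene" or "top" or "wrist"; returns the picture (480x640x3 uint8, red, green, blue); there is no depth.
- bot.get_calibration(name): a dict with "fx", "fy", "cx", "cy" (pixels), "distortion" ([k1, k2, p1, p2, k3] as OpenCV has them; the pictures are not rectified), "view" (4x4, takes a point from world to camera coordinates); the wrist camera has in their place "T_tool_cam" (4x4, takes a point from camera to tool coordinates, whose origin is the TCP and whose axes are the flange's). Camera axes: x right, y up, looking along -z (the intrinsics and any distortion apply to the point x, -y, -z); pixel columns grow to the right and rows downward; lengths in mm; the calibration is good to about 2 mm. A picture is of the moment at which its call begins: read the wrist's pose just before it. get_calibration takes no time and is no camera call.
A pose or a line that the arm cannot do raises bot.Unreachable and nothing moves.
- bot.close_job(): hands the job in, once; it reports no verdict.
The state is a dict: "t": time; "joint_pos": joint angles; "qvel": joint speeds; "tau": joint torques, N m; "tcp_pos": TCP position; "eef_rot": TCP orientation; "contact_force": force on the tool from outside, world axes, zero at the start; "moment": the same for the moment, N m; "width": finger opening in mm.
Only numpy, scipy, OpenCV 4.12 (cv2) and the standard library are available. Lean on these libraries where they do the work, as an engineer would, in place of code of your own. Each camera call takes 0.05 s, during which the arm holds its last target.

## Working session

There is one attempt and no reset: what is moved stays moved. The work goes in short steps, each a Python script; the robot and the scene stay as the last script left them, time stands still between calls to the robot, and variables do not carry over. Pictures are saved under pics/ and viewed, and the job is handed in when it is done.

```bash
ls; mkdir -p pics; python3 - <<'E'
from plant import bot
import cv2
for n in ("scene","top"):
    im=bot.camera(n); cv2.imwrite(f"pics/{n}0.png",im[:,:,::-1])
    c=bot.get_calibration(n); print(n,{k:(v if k!='view' else [[round(float(x),4) for x in r] for r in v]) for k,v in c.items()})
print(bot.get_calibration("wrist")); s=bot.read_state(); print(s)
E
```

```text
pics
scene {'fx': 484.75786441950237, 'fy': 484.75786441950237, 'cx': 322.2221617301672, 'cy': 235.2079165469603, 'distortion': array([-0.07995046,  0.        ,  0.        ,  0.        ,  0.        ]), 'view': [[-0.336, 0.9419, -0.002, 147.4021], [-0.6299, -0.2232, 0.7439, 268.0572], [0.7002, 0.2512, 0.6683, -1547.8426], [0.0, 0.0, 0.0, 1.0]]}
top {'fx': 485.3253712463943, 'fy': 485.3253712463943, 'cx': 314.04838863213564, 'cy': 238.39537480036913, 'distortion': array([-0.04107,  0.     ,  0.     ,  0.     ,  0.     ]), 'view': [[0.0089, -0.9999, -0.01, -7.3743], [0.9982, 0.0083, 0.0592, -484.4706], [-0.0591, -0.0105, 0.9982, -1136.5737], [0.0, 0.0, 0.0, 1.0]]}
{'fx': 363.15612395941434, 'fy': 363.15612395941434, 'cx': 319.7827877083831, 'cy': 246.16287265567135, 'distortion': array([-0.0128111,  0.       ,  0.       ,  0.       ,  0.       ]), 'T_tool_cam': array([[ 2.96552244e-04,  9.62413453e-01,  2.71588397e-01,
         7.35041978e+01],
       [ 9.99999933e-01, -3.43556464e-04,  1.25525020e-04,
         5.24831888e-01],
       [ 2.14112917e-04,  2.71588341e-01, -9.62413491e-01,
        -1.57975396e+02],
       [ 0.00000000e+00,  0.00000000e+00,  0.00000000e+00,
         1.00000000e+00]])}
{'t': 0.1, 'joint_pos': array([-9.38909424e-01,  3.59343666e-01,  1.11336291e-02, -2.73977293e-04,
       -1.22410821e+00, -2.88103532e-01]), 'qvel': array([-0.00103223, -0.00104544,  0.00272367,  0.00110095, -0.00066564,
        0.00031683]), 'tau': array([-2.85123708e-03, -5.84160697e+01,  2.93749827e+01,  7.01538920e+00,
        1.02008818e-02, -7.15970668e-05]), 'tcp_pos': array([ 227.32268421, -635.09838096,  225.69690591]), 'eef_rot': array([-1.71000454e-01,  9.85270648e-01,  7.39043272e-04, -2.22409313e-04]), 'contact_force': array([0.1686429 , 0.17881677, 0.49318104]), 'moment': array([ 0.01570227, -0.02751891,  0.00861153]), 'width': 88.13515155737456}
```

View pics/top0.png

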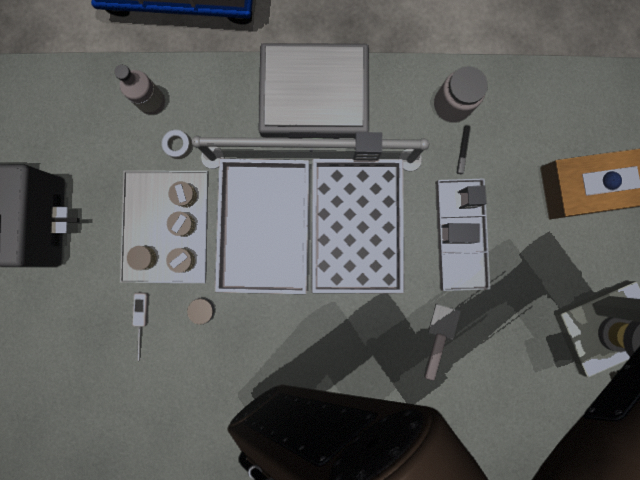

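View pics/scene0.png

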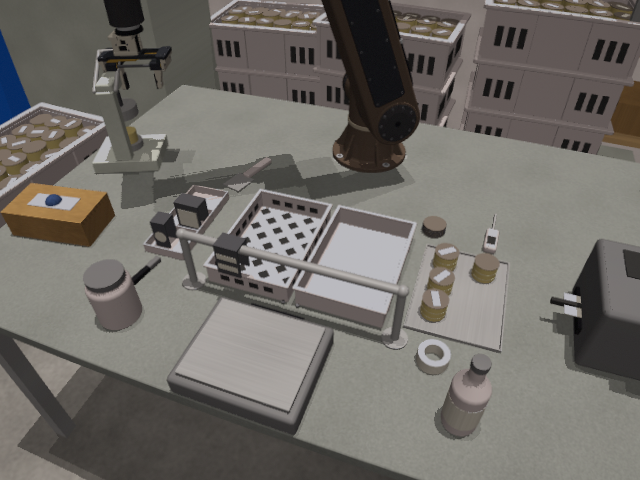

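The top view shows the infeed on the left with 3 labelled tubs (181,194), (180,224), (179,260) and 1 bare tub at (141,257). The hold crate is in the middle and the dispatch crate to its right. The card tray is on the right, with the empty compartment nearest the robot. The old card is at (368,145). I'll enlarge crops for measurement.

```bash
cat > h.py <<'E'
import numpy as np, cv2
from plant import bot
def project(n,P):
    c=bot.get_calibration(n); V=np.array(c['view'])
    p=(V[:3,:3]@np.atleast_2d(P).T).T+V[:3,3]
    K=np.array([[c['fx'],0,c['cx']],[0,c['fy'],c['cy']],[0,0,1]])
    q=p*[1,-1,-1]
    return cv2.projectPoints(q,np.zeros(3),np.zeros(3),K,np.array(c['distortion']))[0].reshape(-1,2)
def ray(c,V,uv,z):
    K=np.array([[c['fx'],0,c['cx']],[0,c['fy'],c['cy']],[0,0,1]])
    u=cv2.undistortPoints(np.array(uv,float).reshape(-1,1,2),K,np.array(c['distortion'])).reshape(-1,2)
    d=np.c_[u[:,0],-u[:,1],-np.ones(len(u))]
    R=V[:3,:3]; o=-R.T@V[:3,3]; d=d@R
    z=np.broadcast_to(np.array(z,float),(len(d),))
    return o+d*((z-o[2])/d[:,2])[:,None]
def unproj(n,uv,z):
    c=bot.get_calibration(n); return ray(c,np.array(c['view']),uv,z)
from scipy.spatial.transform import Rotation as R
def wrist_view(s):
    c=bot.get_calibration('wrist'); T=np.eye(4); T[:3,:3]=R.from_quat(s['eef_rot']).as_matrix(); T[:3,3]=s['tcp_pos']
    return c,np.linalg.inv(T@np.array(c['T_tool_cam']))
def quat(yaw):
    # tool down, jaw (y) axis at angle yaw from world x... jaw dir=(cos,sin,0)
    y=np.array([np.cos(yaw),np.sin(yaw),0]); z=np.array([0,0,-1.]); x=np.cross(y,z)
    return R.from_matrix(np.c_[x,y,z]).as_quat()
def save(im,f): cv2.imwrite(f,im[:,:,::-1])
E
python3 - <<'E'
import cv2
im=cv2.imread('pics/top0.png')
cv2.imwrite('pics/c1.png',cv2.resize(im[150:330,110:250],None,fx=4,fy=4,interpolation=2)[:600])
cv2.imwrite('pics/c2.png',cv2.resize(im[120:300,325:500],None,fx=4,fy=4,interpolation=2)[:720][:600])
cv2.imwrite('pics/c3.png',cv2.resize(im[120:300,180:440],None,fx=3,fy=3,interpolation=2))
E
```

```text
(no output)
```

View pics/c1.png

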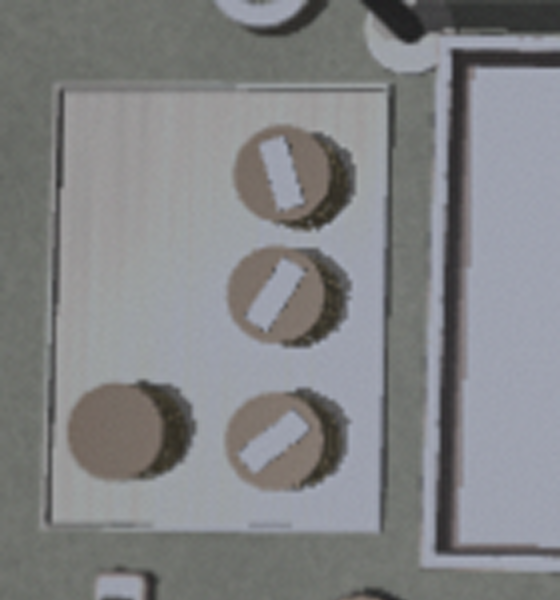

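View pics/c2.png

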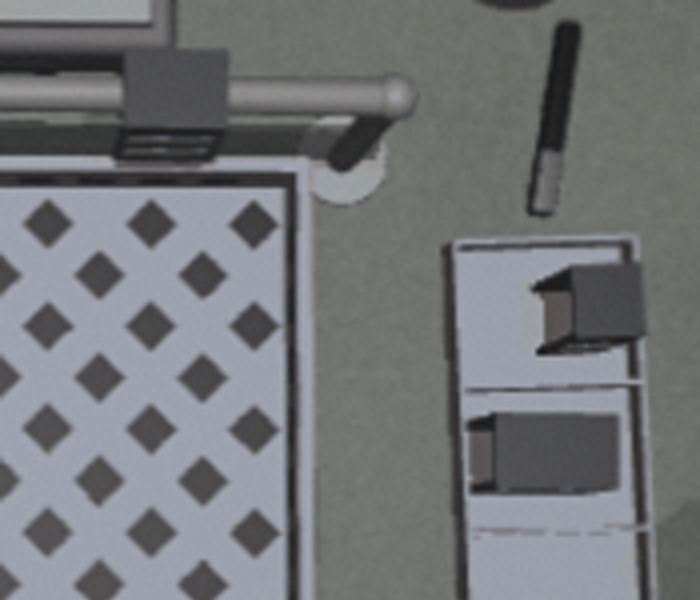

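View pics/c3.png

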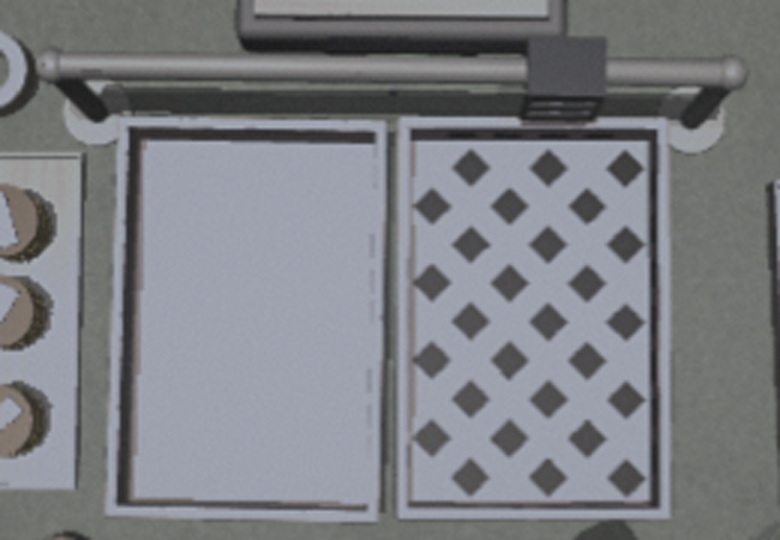

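```bash
python3 - <<'E'
from h import *
np.set_printoptions(precision=1,suppress=True)
def f(l,uv,z): 
    P=unproj('top',uv,z); print(l,P[:,:2].tolist() if 0 else P[:,:2].round(1).tolist(), 'mean',P[:,:2].mean(0)); return P
c3=lambda p:[(180+a/3,120+b/3) for a,b in p]
c1=lambda p:[(110+a/4,150+b/4) for a,b in p]
c2=lambda p:[(325+a/4,120+b/4) for a,b in p]
f('rail',c3([(52,66),(735,72)]),150)
f('hold',c3([(118,115),(387,119),(106,514),(378,520)]),55)
f('disp',c3([(398,118),(668,117),(397,517),(670,516)]),55)
f('infeed',c1([(58,87),(392,88),(45,527),(382,530)]),9)
f('tubs',c1([(283,173),(276,295),(275,441),(115,432)]),48)
f('ctray',[(438.2,180),(484.2,179.5),(442.5,290),(489.5,289)],25)
f('narrow',c2([(575,265),(640,265),(575,338),(643,338)]),82)
f('disp card',c2([(497,415),(616,415),(497,492),(619,492)]),82)
f('old',c2([(124,50),(228,52),(122,126),(228,130)]),164)
f('label roll',[(176,144)],30)
E
```

```text
rail [[680.1, 245.8], [678.8, -237.9]] mean [679.4   4. ]
hold [[666.4, 217.9], [664.4, 9.7], [359.2, 220.6], [356.8, 13.6]] mean [511.7 115.4]
disp [[665.2, 1.2], [667.6, -206.8], [359.2, -0.8], [361.8, -207.6]] mean [ 513.5 -103.5]
infeed [[643.2, 458.7], [643.2, 254.3], [376.9, 457.8], [377.5, 254.3]] mean [510.2 356.3]
tubs [[585.3, 307.9], [513.9, 310.1], [429.4, 308.5], [433.6, 402.3]] mean [490.6 332.2]
ctray [[624.8, -296.1], [627.2, -405.6], [365.6, -304.5], [368.7, -415.0]] mean [ 496.6 -355.3]
narrow [[600.9, -350.8], [601.3, -387.6], [559.6, -350.3], [559.9, -388.7]] mean [ 580.4 -369.4]
disp card [[515.8, -306.0], [516.4, -372.9], [472.7, -305.7], [473.3, -374.1]] mean [ 494.6 -339.7]
old [[698.3, -90.6], [697.7, -145.0], [658.0, -89.6], [656.3, -144.9]] mean [ 677.6 -117.5]
label roll [[706.4, 327.9]] mean [706.4 327.9]
```

Sizes match the given ones: crates about 207×307 at the rim, tray 204×266, old card 55 wide. Both new cards show their open ends along world y, so their width runs along y. This disagrees with "width along the tray's x", and I'm going by the pictures. Next is the old card.

```bash
cat >> h.py <<'E'
def pick_q(x,y,z,yaw):
    q0=bot.read_state()['joint_pos']; best=None
    for w in (yaw,yaw+np.pi):
        j=bot.solve_ik([x,y,z],quat(w))
        if j is None: continue
        d=np.abs(np.array(j)-q0).max()
        if best is None or d<best[0]: best=(d,quat(w),j)
    if best is None: raise RuntimeError('no ik')
    return best[1]
def go(x,y,z,yaw):
    q=pick_q(x,y,z,yaw); bot.move_ptp([x,y,z],q); return q
def st(l=''):
    s=bot.read_state(); print(l,'t %.1f'%s['t'],'tcp',np.round(s['tcp_pos'],1),'w %.1f'%s['width'],'F',np.round(s['contact_force'],1),'j',np.round(s['joint_pos'],2)); return s
E
python3 - <<'E'
from h import *
s=st()
p=s['tcp_pos']; bot.line_to([p[0],p[1],330],velocity=250)
go(677.6,-117.5,300,0); st('above')
s=bot.read_state(); save(bot.camera('wrist'),'pics/w1.png')
P=[[677.6+a,-117.5+b,164] for a in(-21,21) for b in(-27.5,27.5)]
c,V=wrist_view(s)
p=(V[:3,:3]@np.array(P).T).T+V[:3,3]
K=np.array([[c['fx'],0,c['cx']],[0,c['fy'],c['cy']],[0,0,1]])
print(cv2.projectPoints(p*[1,-1,-1],np.zeros(3),np.zeros(3),K,np.array(c['distortion']))[0].reshape(-1,2).round(0))
E
```

```text
t 0.1 tcp [ 227.3 -635.1  225.7] w 88.1 F [0.2 0.2 0.5] j [-0.94  0.36  0.01 -0.   -1.22 -0.29]
above t 3.1 tcp [ 677.4 -118.5  300.1] w 87.7 F [-0.6 -0.3 -0.7] j [ 0.11  0.35  0.16  0.   -1.38 -0.11]
[[345. 203.]
 [344. 267.]
 [293. 203.]
 [294. 267.]]
```

View pics/w1.png

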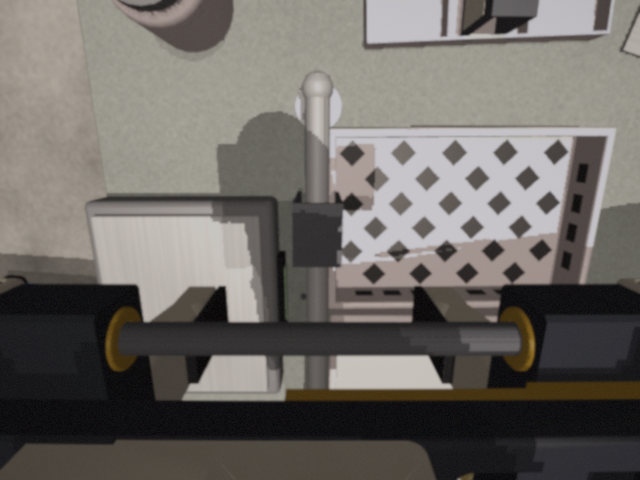

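The wrist view shows the old card's fold at columns 293–343, rows 203–266, which matches the prediction (293–345, 203–267). I'll grasp it.

```bash
python3 - <<'E'
from h import *
bot.move_gripper(62,15)
bot.line_to([677.4,-117.5,180],velocity=250)
bot.line_to([677.4,-117.5,134],velocity=80); st('down')
bot.move_gripper(30,15); st('grip')
bot.line_to([677.4,-117.5,260],velocity=150); st('lift')
save(bot.camera('wrist'),'pics/w2.png')
go(411,-358,260,0); s=st('over tray')
save(bot.camera('wrist'),'pics/w3.png')
E
```

```text
down t 5.2 tcp [ 677.6 -117.6  134. ] w 61.4 F [0.5 1.  0.5] j [ 0.11  0.44 -0.08  0.   -1.05 -0.11]
grip t 5.7 tcp [ 677.7 -117.5  134.5] w 42.2 F [-0.3  0.   1.7] j [ 0.11  0.44 -0.08  0.   -1.05 -0.11]
lift t 6.7 tcp [ 676.8 -117.4  258.7] w 41.7 F [-0.5  0.5 -0.9] j [ 0.11  0.36  0.09 -0.   -1.3  -0.11]
over tray t 8.1 tcp [ 411.9 -357.7  259.9] w 41.9 F [-0.3  0.7 -0.8] j [-0.36  0.12 -0.22 -0.   -1.22  0.36]
```

View pics/w3.png

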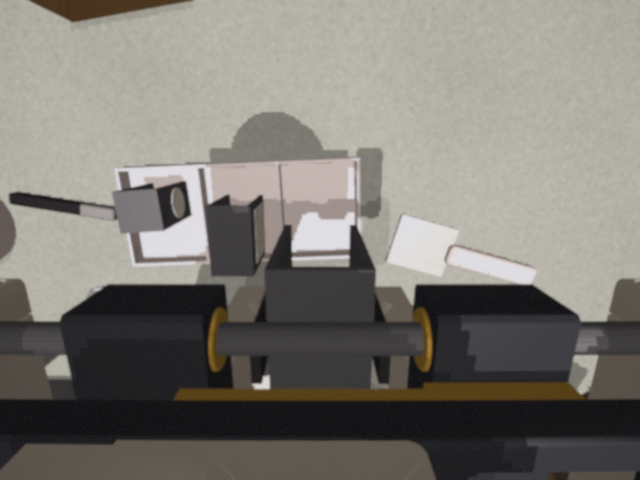

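The card is held square. The empty compartment's far corners are at about (281,162) and (358,158). I'll check them by unprojecting, then place the card.

```bash
python3 - <<'E'
from h import *
s=bot.read_state(); c,V=wrist_view(s)
print(ray(c,V,[(281,162),(358,158),(116,170),(133,265)],25).round(1))
bot.line_to([411,-358,100],velocity=200)
bot.line_to([411,-358,54],velocity=60); st('low')
save(bot.camera('scene'),'pics/s1.png')
bot.line_to([411,-358,52],velocity=20); st('low2')
bot.move_gripper(56); bot.pause(0.2); st('rel')
bot.line_to([411,-358,140],velocity=120)
save(bot.camera('wrist'),'pics/w4.png'); save(bot.camera('top'),'pics/t1.png')
im=cv2.imread('pics/t1.png');cv2.imwrite('pics/t1c.png',cv2.resize(im[120:340,110:510],None,fx=2,fy=2))
E
```

```text
[[ 452.5 -411.8   25. ]
 [ 371.3 -416.    25. ]
 [ 628.7 -403.6   25. ]
 [ 625.1 -296.9   25. ]]
low t 10.0 tcp [ 411.3 -358.1   54.2] w 42.1 F [ 1.2  0.7 -1.1] j [-0.36  0.32 -0.49  0.   -0.76  0.36]
low2 t 10.3 tcp [ 411.4 -358.2   52.4] w 42.1 F [ 0.6 -0.6  0.8] j [-0.36  0.33 -0.49  0.   -0.75  0.36]
rel t 11.0 tcp [ 411. -358.   52.] w 55.7 F [-0.1 -0.2 -0.6] j [-0.36  0.33 -0.49 -0.   -0.75  0.36]
```

View pics/w4.png

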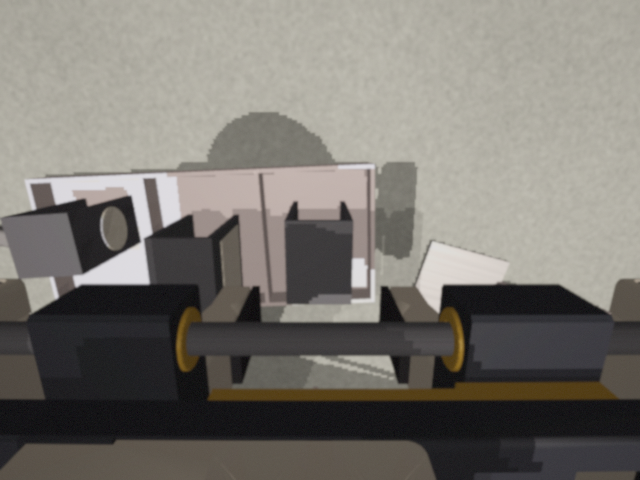

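View pics/t1c.png

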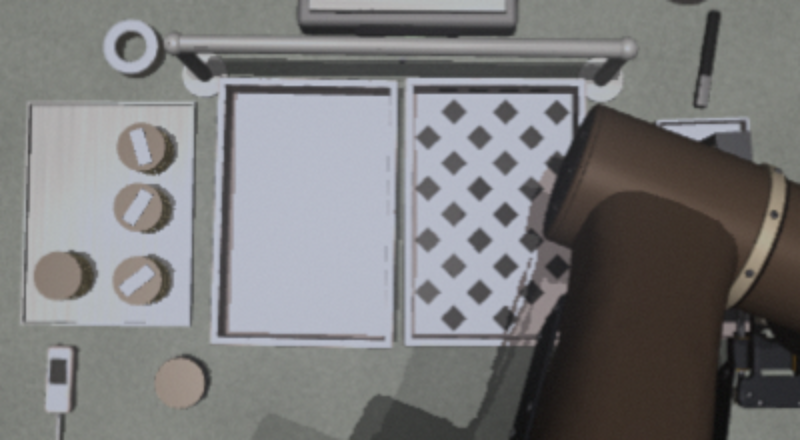

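The old card stands in the empty compartment and the tubs are unmoved. I'll start with the bare tub, taking a wrist view above it first.

```bash
cat >> h.py <<'E'
def wproj(s,P):
    c,V=wrist_view(s); p=(V[:3,:3]@np.atleast_2d(P).T).T+V[:3,3]
    K=np.array([[c['fx'],0,c['cx']],[0,c['fy'],c['cy']],[0,0,1]])
    return cv2.projectPoints(p*[1,-1,-1],np.zeros(3),np.zeros(3),K,np.array(c['distortion']))[0].reshape(-1,2)
def tub_look(x,y,f,z=200):
    go(x,y,z,np.pi/2); bot.move_gripper(74,20)
    s=bot.read_state(); im=bot.camera('wrist').copy()
    a=np.linspace(0,2*np.pi,60); C=wproj(s,np.c_[x+28*np.cos(a),y+28*np.sin(a),np.full(60,48)])
    for u,v in C: cv2.circle(im,(int(u),int(v)),1,(255,0,0),-1)
    save(im,f); st('look')
def tub_take(x,y,z=16):
    bot.line_to([x,y,70],velocity=250); bot.line_to([x,y,z],velocity=80)
    bot.move_gripper(40,20); st('grip'); bot.line_to([x,y,180],velocity=200); st('lift')
def tub_put(x,y,z=19):
    go(x,y,180,np.pi/2); bot.line_to([x,y,60],velocity=250); bot.line_to([x,y,z],velocity=60); st('put')
    bot.move_gripper(70); bot.line_to([x,y,180],velocity=200); st('out')
E
python3 - <<'E'
from h import *
bot.line_to([411,-358,260],velocity=250)
tub_look(433.6,402.3,'pics/w5.png',230)
E
```

```text
look t 15.9 tcp [433.6 402.3 230. ] w 73.8 F [-1.   0.1  0.4] j [ 1.08  0.22 -0.17 -0.   -1.18  0.49]
```

View pics/w5.png

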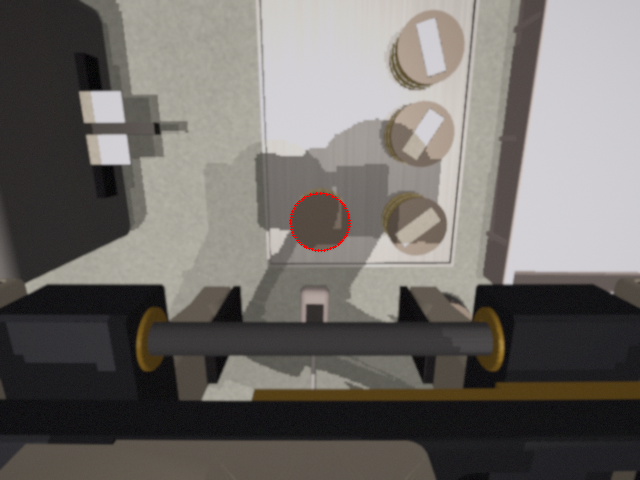

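The circle fits the bare tub. The black box with its protruding lever is close to the gripper body's +y side, so I'll triangulate it first.

```bash
python3 - <<'E'
from h import *
for z in (0,50,75,100,125,150,200):
    P=unproj('top',[(92,221)],z); Q=unproj('top',[(72,180),(72,262)],z); print(z,P[0,:2].round(),project('scene',P).round(),Q[:,:2].round().tolist(),project('scene',Q).round().tolist())
im=cv2.imread('pics/scene0.png');cv2.imwrite('pics/s0c.png',cv2.resize(im[200:400,400:640],None,fx=3,fy=3))
E
```

```text
0 [523. 539.] [[540. 318.]] [[624.0, 593.0], [423.0, 585.0]] [[566.0, 361.0], [561.0, 291.0]]
50 [519. 515.] [[536. 299.]] [[615.0, 567.0], [423.0, 559.0]] [[561.0, 340.0], [557.0, 273.0]]
75 [516. 503.] [[534. 289.]] [[611.0, 554.0], [423.0, 546.0]] [[558.0, 329.0], [554.0, 264.0]]
100 [514. 491.] [[531. 279.]] [[606.0, 541.0], [422.0, 533.0]] [[556.0, 318.0], [552.0, 255.0]]
125 [512. 479.] [[529. 268.]] [[602.0, 528.0], [422.0, 521.0]] [[553.0, 306.0], [549.0, 245.0]]
150 [510. 467.] [[526. 258.]] [[597.0, 515.0], [422.0, 508.0]] [[550.0, 294.0], [547.0, 235.0]]
200 [505. 444.] [[521. 235.]] [[588.0, 489.0], [422.0, 482.0]] [[544.0, 269.0], [541.0, 214.0]]
```

View pics/s0c.png

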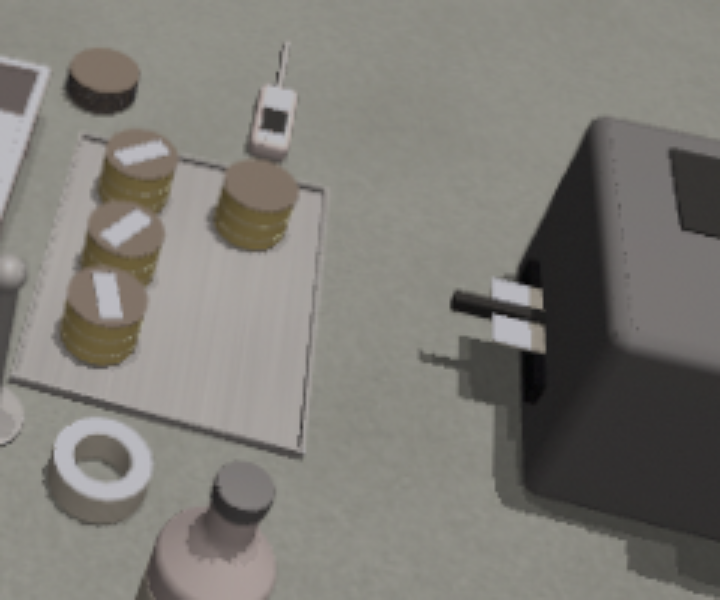

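The box face is roughly y=510–540 and the body would reach y≈499. I'll grasp the bare tub with the jaws along x instead, which clears it easily.

```bash
sed -i "s/def tub_put(x,y,z=19):/def tub_put(x,y,z=19,yaw=np.pi\/2):/; s/go(x,y,180,np.pi\/2); bot.line_to(\[x,y,60\]/go(x,y,180,yaw); bot.line_to([x,y,60]/" h.py
python3 - <<'E'
from h import *
go(433.6,402.3,230,0)
tub_take(433.6,402.3)
tub_put(511,115,19,0)
tub_look(429.4,308.5,'pics/w6.png')
E
```

```text
grip t 19.4 tcp [433.7 402.5  16.4] w 55.7 F [-0.7  0.2  2.6] j [ 1.08  0.44 -0.42  0.   -0.72 -1.08]
lift t 20.4 tcp [433.  401.6 178.6] w 55.5 F [-0.1  0.6 -1.8] j [ 1.08  0.26 -0.25 -0.   -1.07 -1.08]
put t 23.0 tcp [511.  115.   18.7] w 55.8 F [ 0.4 -0.7 -0.9] j [ 0.6   0.35 -0.57  0.   -0.66 -0.6 ]
out t 24.4 tcp [510.3 114.7 178.9] w 70.0 F [-0.4  0.1  0.1] j [ 0.6   0.15 -0.39 -0.   -1.04 -0.6 ]
look t 25.9 tcp [429.6 308.2 200. ] w 74.3 F [ 0.4 -0.4 -0.4] j [ 0.99  0.14 -0.35 -0.   -1.08  0.58]
```

View pics/w6.png

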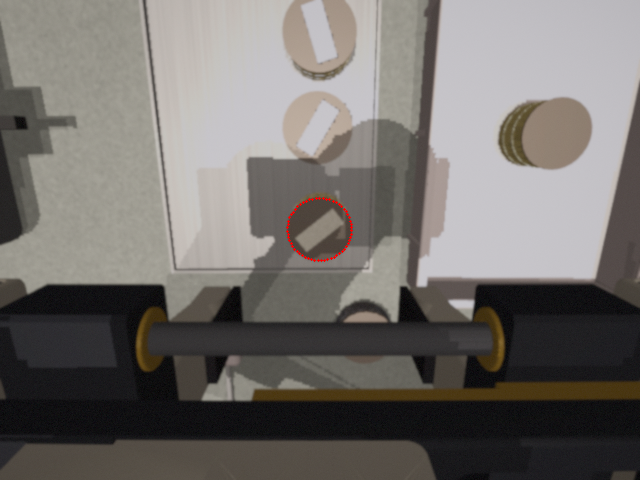

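The bare tub stands in the hold crate at (545,133), and the circle fits the first labelled tub.

```bash
python3 - <<'E'
from h import *
tub_take(429.4,308.5)
tub_put(432,-103)
tub_look(513.9,310.1,'pics/w7.png')
E
```

```text
grip t 27.9 tcp [429.5 308.7  16.4] w 56.3 F [-1.3  0.2  3.4] j [ 0.99  0.36 -0.56  0.   -0.65  0.58]
lift t 28.8 tcp [428.7 307.8 178.7] w 55.4 F [ 1.2 -0.1 -0.9] j [ 0.99  0.16 -0.38 -0.   -1.04  0.58]
put t 31.8 tcp [ 432.1 -103.    19. ] w 55.5 F [-0.2  0.4 -0.1] j [ 0.21  0.24 -0.74  0.   -0.59  1.36]
out t 33.3 tcp [ 431.2 -103.   179. ] w 70.0 F [-0.4  0.6  0.3] j [ 0.21  0.01 -0.54 -0.   -1.02  1.36]
look t 35.3 tcp [514.  309.8 200.2] w 74.2 F [-0.5  0.5 -0.1] j [ 0.87  0.25 -0.2  -0.   -1.12  0.7 ]
```

View pics/w7.png

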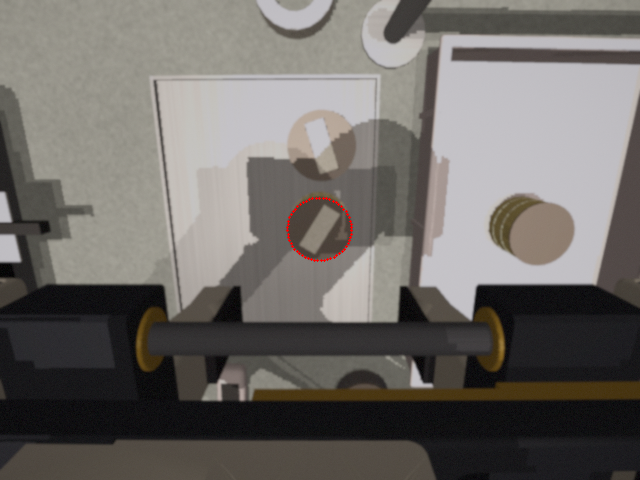

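The second labelled tub is where I expected it, at (320,229). I'll continue.

```bash
python3 - <<'E'
from h import *
tub_take(513.9,310.1)
tub_put(507,-103)
tub_look(585.3,307.9,'pics/w8.png')
E
```

```text
grip t 37.2 tcp [514.1 310.3  16.4] w 55.7 F [-1.   0.5  2.8] j [ 0.87  0.45 -0.4   0.   -0.73  0.7 ]
lift t 38.2 tcp [513.2 309.5 178.6] w 55.5 F [ 0.6 -0.2 -2.4] j [ 0.87  0.27 -0.23 -0.   -1.07  0.7 ]
put t 41.2 tcp [ 507.  -103.    18.7] w 55.9 F [-0.2  1.5 -0.8] j [ 0.18  0.34 -0.58  0.   -0.65  1.39]
out t 42.7 tcp [ 506.2 -103.   178.9] w 69.6 F [ 0.1 -0.1 -0.4] j [ 0.18  0.14 -0.4  -0.   -1.03  1.39]
look t 44.6 tcp [585.4 307.5 200.1] w 74.2 F [-0.   0.4  0.1] j [ 0.78  0.35 -0.06 -0.   -1.16  0.79]
```

View pics/w8.png

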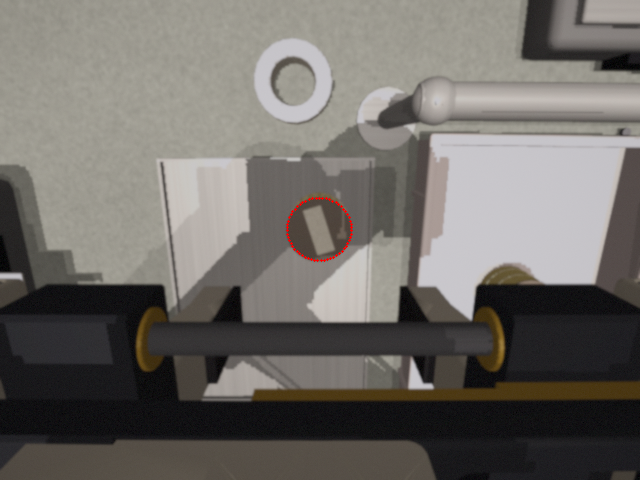

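```bash
python3 - <<'E'
from h import *
tub_take(585.3,307.9)
tub_put(583,-103)
p=bot.read_state()['tcp_pos']
go(495,-340,260,0); st()
save(bot.camera('top'),'pics/t2.png'); save(bot.camera('wrist'),'pics/w9.png')
save(bot.camera('scene'),'pics/s2.png')
s=bot.read_state(); print(wproj(s,[[494.6+a,-339.7+b,82] for a in(-21,21) for b in(-35,35)]).round())
im=cv2.imread('pics/t2.png');cv2.imwrite('pics/t2c.png',cv2.resize(im[120:340,110:510],None,fx=2,fy=2))
E
```

```text
grip t 46.5 tcp [585.5 308.1  16.5] w 55.6 F [-1.   0.8  2.2] j [ 0.78  0.53 -0.25  0.   -0.79  0.79]
lift t 47.5 tcp [584.5 307.4 178.5] w 55.6 F [-0.1 -0.1 -0.7] j [ 0.78  0.37 -0.09 -0.   -1.12  0.79]
put t 50.5 tcp [ 583.  -103.    18.6] w 55.5 F [ 0.8  0.7 -1.1] j [ 0.16  0.44 -0.41  0.   -0.72  1.42]
out t 52.0 tcp [ 582.2 -103.   178.8] w 70.1 F [ 0.3 -0.4 -0.9] j [ 0.16  0.26 -0.24 -0.   -1.07  1.42]
 t 53.0 tcp [ 495.  -339.5  258.8] w 69.8 F [0.5 0.  0.3] j [-0.28  0.22 -0.11 -0.   -1.24  0.28]
[[343. 186.]
 [341. 259.]
 [297. 186.]
 [298. 258.]]
```

View pics/t2c.png

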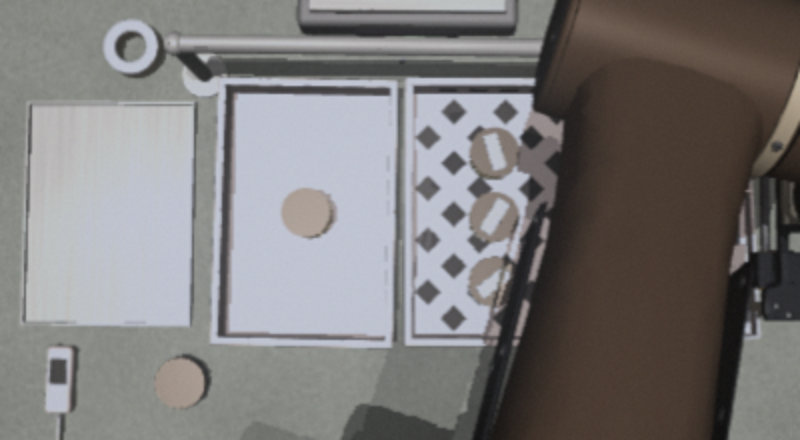

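View pics/w9.png

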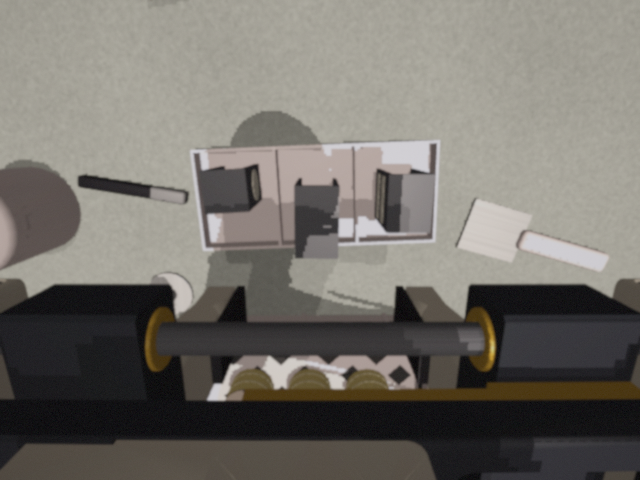

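View pics/s2.png

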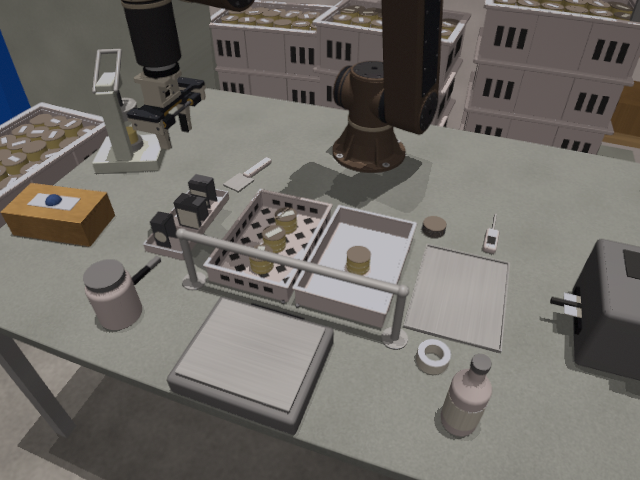

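All four tubs stand in their crates. The dispatch card's fold is seen at about 295–340, against 297–343 predicted. Next I'll hang it.

```bash
python3 - <<'E'
from h import *
bot.move_gripper(56,15)
bot.line_to([494,-340,110],velocity=250); bot.line_to([494,-340,52],velocity=70); st('down')
bot.move_gripper(30,15); st('grip')
bot.line_to([494,-340,260],velocity=200); st('lift')
go(679,-103.5,260,0); st('above')
save(bot.camera('scene'),'pics/s3.png'); save(bot.camera('wrist'),'pics/w10.png')
im=cv2.imread('pics/s3.png');cv2.imwrite('pics/s3c.png',cv2.resize(im[120:320,150:430],None,fx=2.8,fy=2.8))
E
```

```text
down t 55.4 tcp [ 494.3 -340.2   52.3] w 55.9 F [ 0.  -0.1 -0.2] j [-0.28  0.4  -0.37  0.   -0.8   0.28]
grip t 55.8 tcp [ 494.5 -340.1   52.5] w 42.2 F [1.7 0.4 2.3] j [-0.28  0.4  -0.37  0.   -0.8   0.28]
lift t 57.0 tcp [ 493.3 -339.6  258.5] w 42.2 F [-0.3 -0.1 -1. ] j [-0.28  0.22 -0.11 -0.   -1.24  0.28]
above t 58.2 tcp [ 678.5 -104.5  260. ] w 42.2 F [-0.4 -0.7 -0.3] j [ 0.13  0.36  0.09  0.   -1.3  -0.13]
```

View pics/s3c.png

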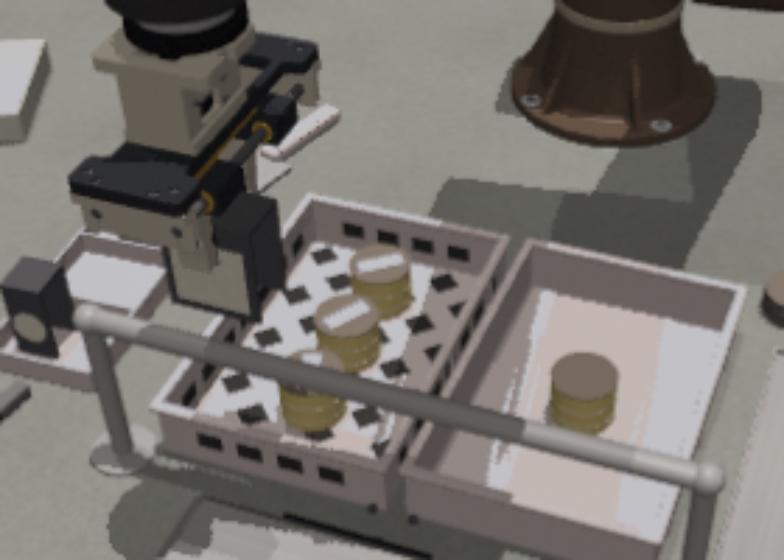

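View pics/w10.png

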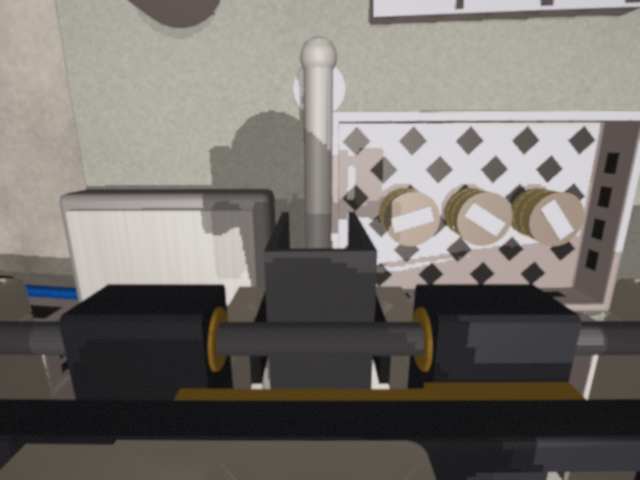

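The card is level, and the rail (columns 305–331) is centred between its legs (265–375). I'll lower it.

```bash
python3 - <<'E'
from h import *
bot.line_to([678.5,-103.5,225],velocity=150)
bot.line_to([678.5,-103.5,135],velocity=60); st('on')
bot.move_gripper(56); bot.pause(.2)
bot.line_to([678.5,-103.5,260],velocity=150); st('off')
go(580,-369,260,0); st()
bot.pause(.2)
save(bot.camera('wrist'),'pics/w11.png'); save(bot.camera('scene'),'pics/s4.png')
s=bot.read_state(); print(wproj(s,[[580.4+a,-369.4+b,82] for a in(-21,21) for b in(-20,20)]).round())
im=cv2.imread('pics/s4.png');cv2.imwrite('pics/s4c.png',cv2.resize(im[120:320,150:430],None,fx=2.8,fy=2.8))
E
```

```text
on t 60.3 tcp [ 678.8 -103.5  135.5] w 41.7 F [-0.5 -0.7 -0.8] j [ 0.13  0.44 -0.08  0.   -1.05 -0.13]
off t 62.0 tcp [ 677.9 -103.4  258.8] w 56.2 F [-0.6  0.3  0.1] j [ 0.13  0.36  0.09 -0.   -1.3  -0.13]
 t 63.1 tcp [ 580.5 -368.2  259.8] w 55.9 F [ 0.9  0.2 -0. ] j [-0.28  0.36  0.09 -0.   -1.3   0.28]
[[342. 201.]
 [341. 243.]
 [297. 201.]
 [298. 243.]]
```

View pics/s4c.png

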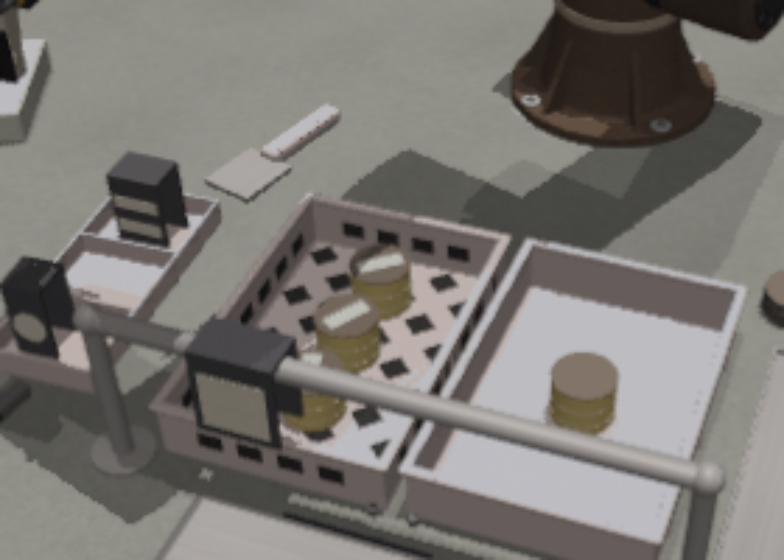

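View pics/w11.png

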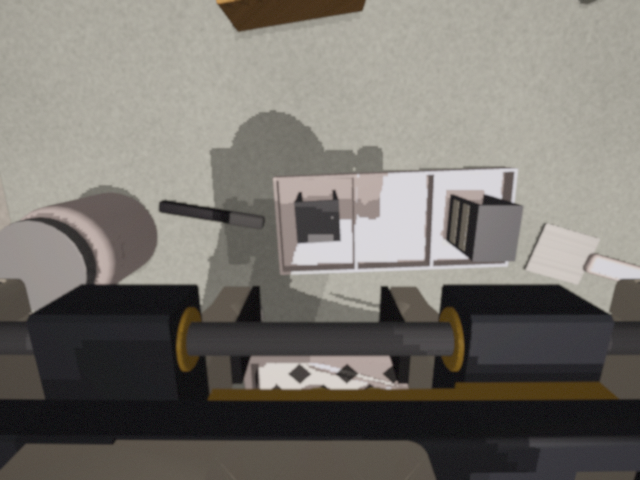

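The dispatch card hangs astride the rail. The hold card is at 295–340, 200–242, as predicted.

```bash
python3 - <<'E'
from h import *
bot.line_to([580,-369,110],velocity=250); bot.line_to([580,-369,52],velocity=70); st('down')
bot.move_gripper(30,15); st('grip')
bot.line_to([580,-369,260],velocity=200); st('lift')
go(679.2,115.4,270,0); st('above')
save(bot.camera('wrist'),'pics/w12.png')
E
```

```text
down t 65.1 tcp [ 580.4 -369.2   52.4] w 56.1 F [ 0.4  0.4 -0.7] j [-0.28  0.52 -0.16  0.   -0.89  0.28]
grip t 65.5 tcp [ 580.4 -369.2   52.6] w 42.2 F [ 1.  -0.3  2.2] j [-0.28  0.52 -0.16  0.   -0.89  0.28]
lift t 66.7 tcp [ 579.4 -368.6  258.4] w 42.4 F [ 1.2 -0.3 -0.8] j [-0.28  0.36  0.09 -0.   -1.3   0.28]
above t 68.5 tcp [679.3 114.3 270. ] w 42.6 F [-0.3 -0.2 -0.3] j [ 0.45  0.36  0.11  0.   -1.32 -0.45]
```

View pics/w12.png

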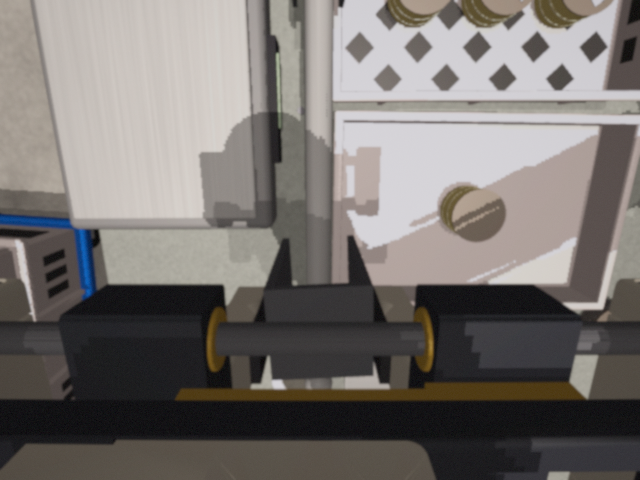

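The rail is centred between the legs and the card is turned only about 0.05 rad. I'll lower it.

```bash
python3 - <<'E'
from h import *
bot.line_to([679.2,115.4,225],velocity=150)
bot.line_to([679.2,115.4,134.5],velocity=60); st('on')
bot.move_gripper(56); bot.pause(.2)
bot.line_to([679.2,115.4,260],velocity=150); st('off')
go(450,-450,350,0); bot.pause(.5); st()
for n in('scene','top'): save(bot.camera(n),f'pics/f_{n}.png')
im=cv2.imread('pics/f_scene.png');cv2.imwrite('pics/fsc.png',cv2.resize(im[160:370,140:520],None,fx=2.1,fy=2.1,interpolation=2))
im=cv2.imread('pics/f_top.png');cv2.imwrite('pics/ftc.png',cv2.resize(im[110:310,110:510],None,fx=2,fy=2,interpolation=2))
E
```

```text
on t 70.7 tcp [679.4 115.5 134.9] w 42.9 F [ 0.1  0.4 -1.5] j [ 0.45  0.44 -0.07  0.   -1.05 -0.45]
off t 72.4 tcp [678.6 115.3 258.8] w 55.8 F [-0.7 -0.4 -0.6] j [ 0.45  0.37  0.1  -0.   -1.3  -0.45]
 t 75.1 tcp [ 450.1 -450.   350. ] w 56.3 F [ 0.8  0.3 -0.5] j [-0.48  0.25  0.13  0.   -1.45  0.48]
```

View pics/fsc.png

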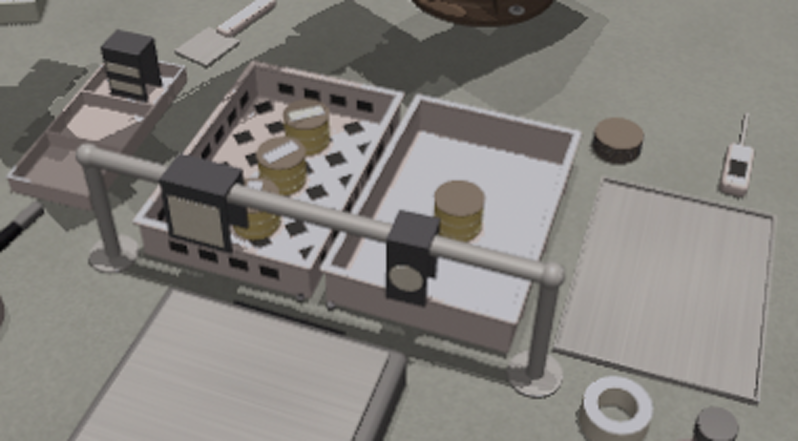

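View pics/ftc.png

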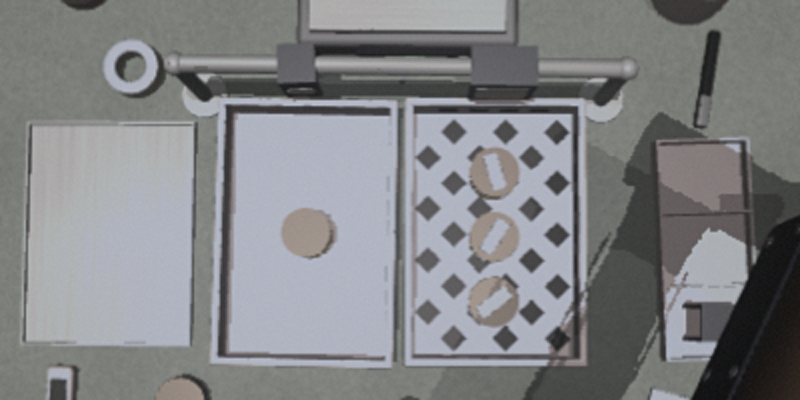

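Both cards hang astride the rail behind their crates. The tubs stand upright in the right crates, and the old card stands in the tray. I'll check the two fold positions and hand in.

```bash
python3 - <<'E'
from h import *
f=lambda a,b:(110+a/2,110+b/2)
print(unproj('top',[f(504,64),f(296,62)],164).round(1))
bot.close_job(); st('closed')
E
```

```text
[[ 678.2 -103.1  164. ]
 [ 679.   114.4  164. ]]
the job is handed in; nothing more can be done
the job is handed in; nothing more can be done
```

The job is done and handed in; the last robot clock reading was about 75 s, against the 210 s limit.

- **Old card:** I took it off the rail and stood it in the empty compartment of the card tray, the one nearest the robot.
- **Tubs:** there were four on the steel tray. The three labelled ones are in the dispatch crate and the one bare one is in the hold crate. None was knocked aside during the run.
- **New cards:** the dispatch and hold cards hang astride the rail, each behind its own crate.

**Last checks**
- The final scene and top pictures showed all tubs upright in the right crates, the old card upright in the tray and the steel tray empty.
- The bystanders in view looked where they started, and the robot was clear of everything.
- The fold centres measured (678, -103) mm for the dispatch card and (679, 114) mm for the hold card. The rail line is at x ≈ 679 mm and the crate middles at y ≈ -103.5 and 115 mm, so both are within about 1 mm.
- The hold card looked turned by about 0.05 rad in the gripper before I lowered it (limit 0.3 rad). I did not measure the turn again afterwards.

**Disagreement with the description:** the new cards stood in the tray with their width along world y (the tray's short side), not along the tray's x as stated. I followed the pictures, and the grasps fitted.

No check failed.

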